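# Clear the label roll onto its spindle and park the pH probe in the blue buffer vial

## Task

The label roll was left lying on the blue-ringed buffer vial: put it over the spindle of the roll holder, lowering it in the grip all the way down onto the foot plate. Then take the pH probe from its stand and push its thin glass shaft down into the blue vial until the collar sits on the cap, before letting go and moving the hand clear. Leave the two bottles, the jar and the flask where they are, and never press the probe or the roll hard against the vials (stay under 50 N).

Things in the scene. Friction and masses are not known exactly. Their poses are not given: they have to be found in the camera images.
- roll: white label roll with a brown cardboard core: outer diameter 58 mm, height 30 mm, bore 24 mm right through, 90 g. Starts lying flat on the cap of the blue vial, up to 5 mm off-centre. Origin: centre of its underside; z along the bore, up.
- holder: roll holder: dark square foot plate 80 x 80 x 8 mm with one upright aluminium spindle at its centre, 20 mm diameter, its top 64 mm above the bench, the last 10 mm tapered. Origin: centre of the underside, on the spindle axis. Does not move.
- spindle_foot (a point): point on the spindle axis at the top face of the foot plate (8 mm above the bench), where the underside of the seated roll comes to rest
- probe: wireless pH probe, 60 g: orange square head 22 x 22 mm, 45 mm tall (6 to 51 mm above the origin), sides along body x and y; below it a black collar of 24 mm diameter, 6 mm thick (0 to 6 mm above the origin); below that a thin glass shaft of 9 mm diameter, 72 mm long, its last 6 mm tapered to a 4 mm tip. Origin: centre of the collar's underside; z up along the shaft. Starts upright in the stand.
- stand: blue parking stand for the probe, block 60 x 60 x 80 mm with one 15 mm hole in its top, the probe's collar resting on the top face. Origin: centre of the underside. Does not move.
- station: low grey vial plate 70 (x) x 180 (y) x 8 mm with black edges 18 mm high, carrying the three vials in a row along its y axis, 55 mm apart. Origin: centre of the underside. Does not move.
- vial_blue: clear vial with a blue band and a yellow screw cap topped by a blue ring: cap 40 mm diameter, 14 mm high; total height 85 mm, standing on the 8 mm plate (cap top 93 mm above the bench); round opening of 12.5 mm through the cap, 81 mm deep inside. Origin: centre of the underside; z up. Clamped, does not move. This is the vial to use.
- vial_green: clear vial with a green band and a yellow screw cap topped by a green ring: cap 40 mm diameter, 14 mm high; total height 85 mm, standing on the 8 mm plate (cap top 93 mm above the bench); round opening of 12.5 mm through the cap, 81 mm deep inside. Origin: centre of the underside; z up. Clamped, does not move.
- vial_red: clear vial with a red band and a yellow screw cap topped by a red ring: cap 40 mm diameter, 14 mm high; total height 85 mm, standing on the 8 mm plate (cap top 93 mm above the bench); round opening of 12.5 mm through the cap, 81 mm deep inside. Origin: centre of the underside; z up. Clamped, does not move.
- blue_mouth (a point): centre of the blue vial's opening, at the level of the cap's top (93 mm above the bench)
- amber: amber glass bottle with black cap, 60 mm diameter, 190 mm tall; bystander, loose, to be left alone. Origin: centre of the underside.
- jar: squat green jar with white lid, 60 mm diameter, 70 mm tall; bystander, loose, to be left alone. Origin: centre of the underside.
- white: white plastic bottle with red cap, 56 mm diameter, 170 mm tall; bystander, loose, to be left alone. Origin: centre of the underside.
- flask: small clear conical flask with rubber stopper, 66 mm diameter at the foot, 88 mm tall; bystander, loose, to be left alone. Origin: centre of the underside.

How it is judged (in metres and radians):
On the way, in this order (a step that is already met when the one before it is completed fails the run):
1. the label roll is down over the spindle (within 5 mm of its axis, level, underside within 4 mm of the foot plate) while the fingers still hold it (horizontal distance between roll and spindle_foot below 0.005 m and z of roll in the frame of spindle_foot below 0.004 m and angle between roll's own z axis and vertical below 0.08 rad and contact force between the fingers and roll above 0.5 N), for 0.2 s.
2. the probe is down in the blue vial (collar within 4 mm of the cap, within 4 mm of the centre, upright) while the fingers still hold it (horizontal distance between probe and blue_mouth below 0.004 m and z of probe in the frame of blue_mouth below 0.004 m and angle between probe's own z axis and vertical below 0.08 rad and contact force between the fingers and probe above 0.5 N), for 0.2 s.
At the end, for the whole second after the job is handed in: the roll sits on the spindle, underside within 4 mm of the foot plate, within 5 mm of the axis and level (under 0.08 rad); the probe stands in the blue vial, collar within 4 mm of the cap top, within 4 mm of the opening's centre and upright (under 0.08 rad); both are released and at rest (horizontal distance between roll and spindle_foot below 0.005 m and z of roll in the frame of spindle_foot below 0.004 m and angle between each of roll, probe's own z axis and vertical below 0.08 rad and horizontal distance between probe and blue_mouth below 0.004 m and z of probe in the frame of blue_mouth below 0.004 m and contact force between the fingers and probe below 0.1 N and contact force between the fingers and roll below 0.1 N and linear speed of each of probe, roll below 0.02 m/s); the robot touches nothing.
It fails at once if the amber bottle is shifted more than 15 mm or tipped more than 0.3 rad (distance of amber from where it was at the start of the episode above 0.015 m or angle between amber's own z axis and vertical above 0.3 rad).
It fails at once if the green jar is shifted more than 15 mm or tipped more than 0.3 rad (distance of jar from where it was at the start of the episode above 0.015 m or angle between jar's own z axis and vertical above 0.3 rad).
It fails at once if the white bottle is shifted more than 15 mm or tipped more than 0.3 rad (distance of white from where it was at the start of the episode above 0.015 m or angle between white's own z axis and vertical above 0.3 rad).
It fails at once if the flask is shifted more than 15 mm or tipped more than 0.3 rad (distance of flask from where it was at the start of the episode above 0.015 m or angle between flask's own z axis and vertical above 0.3 rad).
It fails at once if the probe or the roll is pressed against a vial with more than 50 N (contact force between any of probe, roll and vial_blue above 50 N or contact force between any of probe, roll and vial_green above 50 N or contact force between any of probe, roll and vial_red above 50 N).
It also fails if it takes over 72 s, if anything falls off the work surface, if the arm or the gripper's body presses on something with over 40 N, if the wrist force passes 120 N, or if a joint passes its speed limit or range.

## Robot

A 6-joint arm with a two-finger parallel gripper is mounted at the origin on the work surface. World frame = base frame: x ahead of the robot, y to its left, z up, the work surface at z = 0. Lengths are in m, angles in degrees, forces in N, time in s.
With the tool pointing down it reaches from about 0.4 to 0.825 m from the base axis. Payload 7 kg.
Tool frame: the origin (TCP) lies midway between the tips of the shut fingers; the grasp point (between the pads) lies 19 mm behind it (ctrl.hold_point_z is the distance from the TCP to the grasp point, in m); z points along the fingers, y is the line along which they close (so a half turn about z gives the same grasp; the last joint's range is limited). The gripper opens to 88 mm and grips with 3 to 60 N. Pads are 19 mm wide; open, the fingers measure 130 mm over their backs; the gripper's body (78 mm by 193 mm) begins 47 mm behind the grasp point.
Start: joints at [-59.525, 20.546, 0.682, 0, -70.136, -16.507], TCP at [0.163, -0.655, 0.227] pointing down, gripper open.
Joint ranges: [-176.03, 176.03], [-82.01, 121.73], [-58.28, 71.71], [-173.87, 95.51], [-174.79, -0.11], [-173.66, 173.66]. Speed limits (degrees/s): [136.94, 136.94, 172.46, 180, 180, 180].

## Interface

Orientations are given as [roll, pitch, yaw] about the fixed x, y, z axes, in that order (R = Rz(yaw) Ry(pitch) Rx(roll)).
In Python, from plant import ctrl gives the robot as it stands.
- The arm moves only by the tool apply_moves, never from a script. Its argument "deltas" is a list of rows, each an object with "fingers": the finger opening in mm, from 0 to 87.6; "delta_pos": the shift along the tool's x, y, z in mm, a list of three; "angular": the turn, a rotation vector about the tool's x, y, z in degrees, a list of three. A call has 1 to 10 rows; each row is the pose to reach, as a shift and turn from the pose commanded when the call began, along the tool's axes at that moment; what a row does not reach only later rows make up. A row lasts 1/10 s, in which the tool goes at most 50 mm and 8.59 degrees, less where a joint would pass 70% of its speed; a pose out of reach is approached as far as the arm can. A call with a gripper value outside its range is refused whole. The fingers move at their own pace and stop on an object; the grip force is fixed at half the most. Time passes only in rows, so rows that repeat a pose let the fingers close. It gives the time, the measured TCP pose, the force, the opening and the grip force at its end, in the units of the state.
- ctrl.get_obs(): the state, without advancing time (a new reading comes with each control period).
- ctrl.snapshot(name): name is "scene" or "side" or "wrist"; returns the picture (420x560x3 uint8, red, green, blue); there is no depth.
- ctrl.camera_params(name): a dict with "fx", "fy", "cx", "cy" (pixels), "cam_to_world" (4x4, takes a point from camera to world coordinates); the wrist camera has in their place "mount" (4x4, takes a point from camera to tool coordinates, whose origin is the TCP and whose axes are the flange's). Camera axes: x right, y up, looking along -z (the intrinsics and any distortion apply to the point x, -y, -z); pixel columns grow to the right and rows downward; lengths in m; the calibration is good to about 2 mm. A picture is of the moment at which its call begins: read the wrist's pose just before it. camera_params takes no time and is no camera call.
- ctrl.close_job(): hands the job in; it is judged then, once.
The state is a dict: "clock": time; "joint_pos": joint angles; "qvel": joint speeds; "tau": joint torques, N m; "tool_pos": TCP position; "orientation": TCP orientation; "force": force on the tool from outside, world axes, zero at the start; "moment": the same for the moment, N m; "opening": finger opening in m; "gripper_force": force on a finger pad.
Only numpy, scipy, OpenCV 4.12 (cv2) and the standard library are available. Lean on these libraries where they do the work, as an engineer would, in place of code of your own. Each camera call takes 0.05 s, during which the arm holds its last target. There are 200 camera calls.

## Working session

There is one attempt and no reset: what is moved stays moved. The work goes in short steps, Python scripts to look and compute and a tool call to move; the robot and the scene stay as the last step left them, time stands still between calls to the robot, and variables do not carry over. Pictures are saved under pics/ and viewed, at most 11 in all, crops included, and the job is handed in when it is done.

Besides the shell and the picture viewer there is one more tool, called after "Request:" by a JSON object that holds its "api" and its "payload". apply_moves: Moves the arm, as the interface text tells. Its arguments: {"type":"object","properties":{"deltas":{"type":"array"}},"required":["deltas"]}

```bash
mkdir -p pics; ls; cat > h.py <<'E'
import numpy as np, cv2
from plant import ctrl
from scipy.spatial.transform import Rotation as R
def save(n,f):
    im=ctrl.snapshot(n); cv2.imwrite('pics/'+f,cv2.cvtColor(im,cv2.COLOR_RGB2BGR)); return im
def T(n):
    c=ctrl.camera_params(n)
    if 'mount' in c:
        o=ctrl.get_obs(); M=np.eye(4); M[:3,:3]=R.from_euler('xyz',o['orientation'],degrees=True).as_matrix(); M[:3,3]=o['tool_pos']
        return c,M@np.array(c['mount'])
    return c,np.array(c['cam_to_world'])
def px2w(n,u,v,z):
    c,M=T(n)
    K=np.array([[c['fx'],0,c['cx']],[0,c['fy'],c['cy']],[0,0,1.]])
    d=np.linalg.inv(K)@[u,v,1]; d=M[:3,:3]@np.array([d[0],-d[1],-d[2]]); p=M[:3,3]
    return p+d*(z-p[2])/d[2]
def w2px(n,P):
    c,M=T(n); q=np.linalg.inv(M)@np.append(P,1); return c['fx']*q[0]/-q[2]+c['cx'], c['fy']*-q[1]/-q[2]+c['cy']
def tooldelta(P):
    "mm shift in tool axes to bring TCP to world P"
    o=ctrl.get_obs(); return R.from_euler('xyz',o['orientation'],degrees=True).inv().apply(np.array(P)-o['tool_pos'])*1000
E
python3 - <<'E'
from h import *
print(ctrl.get_obs()); print(ctrl.hold_point_z)
for n in('scene','side','wrist'): print(ctrl.camera_params(n))
for n in('scene','side','wrist'): save(n,n+'0.png')
E
```

```text
pics
{'clock': 0.0, 'joint_pos': array([-5.95230446e+01,  2.05905534e+01,  6.33018460e-01, -1.87614119e-02,
       -7.01356002e+01, -1.65056775e+01]), 'qvel': array([ 3.65450741e-05,  5.00313678e-02,  4.21326056e-02, -2.16765888e-02,
        5.93121660e-02, -8.33358807e-02]), 'tau': array([ 8.43229445e-04, -5.82723391e+01,  2.93057603e+01,  6.99736610e+00,
        6.83259394e-03, -1.50262285e-04]), 'tool_pos': array([ 0.16280066, -0.65456619,  0.22563118]), 'orientation': array([ 1.79905692e+02, -9.55291382e-03, -1.66035104e+02]), 'force': array([ 0.16681715, -0.52064381, -1.034468  ]), 'moment': array([-0.00187817, -0.04070458, -0.02475301]), 'gripper_force': 0.0, 'opening': 0.08758726559906824}
0.0188
{'fx': 537.5489610644232, 'fy': 537.5489610644232, 'cx': 275.1512951124529, 'cy': 217.2401215148799, 'cam_to_world': array([[-0.57279241, -0.56824012,  0.59077239,  1.34618081],
       [ 0.81951921, -0.41214438,  0.39815233,  0.48853666],
       [ 0.01723739,  0.71220796,  0.70175687,  1.0009972 ],
       [ 0.        ,  0.        ,  0.        ,  1.        ]])}
{'fx': 387.9241870019156, 'fy': 387.9241870019156, 'cx': 285.5878541773614, 'cy': 215.98752426174258, 'cam_to_world': array([[-0.74462361,  0.5254822 , -0.41158734,  0.19535828],
       [-0.66723472, -0.56912039,  0.48052034,  0.42866694],
       [ 0.01826213,  0.63243216,  0.77440045,  0.82175453],
       [ 0.        ,  0.        ,  0.        ,  1.        ]])}
{'fx': 357.7810054930811, 'fy': 357.7810054930811, 'cx': 281.8304767425054, 'cy': 210.2473159074573, 'mount': array([[ 2.20100441e-04,  9.67757337e-01,  2.51884274e-01,
         6.77852464e-02],
       [ 9.99999974e-01, -2.28089195e-04,  2.51923863e-06,
         6.18599753e-05],
       [ 5.98900929e-05,  2.51884267e-01, -9.67757362e-01,
        -1.58382887e-01],
       [ 0.00000000e+00,  0.00000000e+00,  0.00000000e+00,
         1.00000000e+00]])}
```

View pics/scene0.png

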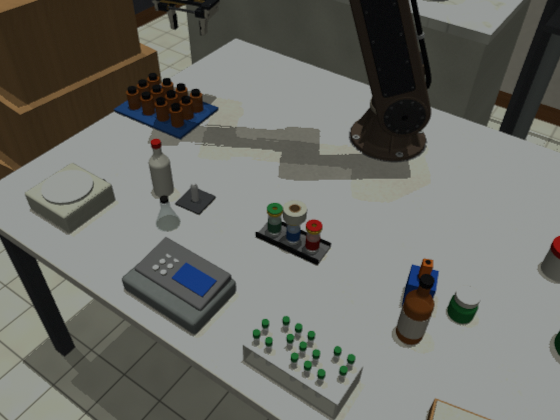

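View pics/side0.png

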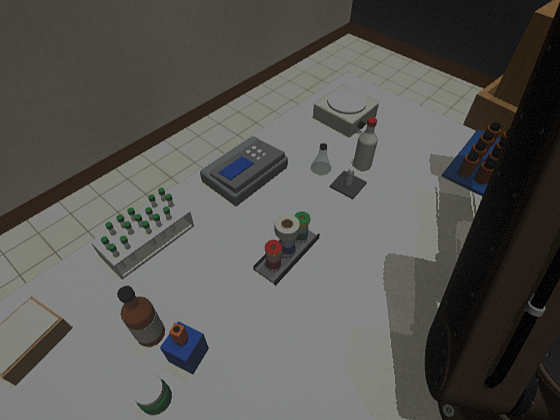

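The scene view shows the roll at (295,210), the holder at (195,200), the probe behind the amber bottle at (428,263), the white bottle at (160,170) and the flask at (167,210). In the side view the roll is at (287,225), the holder at (348,184), the probe head at (178,328), amber at (142,320) and the jar at (155,395).

```bash
python3 - <<'E'
from h import *
np.set_printoptions(precision=4,suppress=True)
for t,n,u,v,z in [('roll','scene',295,208,.123),('roll','side',287,224,.123),('holder','scene',195,200,.008),('holder','side',348,184,.008),
 ('spintop','scene',195,185,.064),('spintop','side',350,171,.064),('probetop','scene',428,262,.131),('probetop','side',178,325,.131),
 ('green','scene',275,208,.093),('green','side',303,216,.093),('red','scene',314,225,.093),('red','side',273,244,.093),
 ('plate1','scene',258,238,.018),('plate2','scene',327,255,.018),('plate1','side',318,236,.018),('plate2','side',256,270,.018),
 ('ambercap','scene',427,281,.19),('ambercap','side',126,293,.19),('jar','scene',467,295,.07),('jar','side',155,385,.07),('whitecap','scene',157,143,.17),('whitecap','side',372,121,.17),('flask','scene',165,200,.088),('flask','side',323,147,.088)]:
  print(t,n,px2w(n,u,v,z)[:2])
o=cv2.imread('pics/scene0.png')
a=cv2.resize(o[140:270,130:350],None,fx=3.6,fy=3.6,interpolation=cv2.INTER_CUBIC)
cv2.imwrite('pics/c1.png',a)
o=cv2.imread('pics/side0.png')
a=cv2.resize(o[270:420,90:240],None,fx=4,fy=4,interpolation=cv2.INTER_CUBIC)
cv2.imwrite('pics/c2.png',a)
E
```

```text
roll scene [0.5538 0.0106]
roll side [0.5486 0.0105]
holder scene [ 0.5833 -0.2889]
holder side [ 0.5745 -0.2895]
spintop scene [ 0.5822 -0.2834]
spintop side [ 0.5741 -0.2849]
probetop scene [0.5335 0.338 ]
probetop side [0.5348 0.3309]
green scene [ 0.5556 -0.0454]
green side [ 0.5516 -0.0522]
red scene [0.5491 0.0632]
red side [0.5486 0.0577]
plate1 scene [ 0.6046 -0.0615]
plate2 scene [0.5519 0.1083]
plate1 side [ 0.5169 -0.0771]
plate2 side [0.5631 0.1027]
ambercap scene [0.635  0.3663]
ambercap side [0.6225 0.3639]
jar scene [0.515  0.4349]
jar side [0.5038 0.423 ]
whitecap scene [ 0.6025 -0.3808]
whitecap side [ 0.5918 -0.3851]
flask scene [ 0.6885 -0.2865]
flask side [ 0.6769 -0.2894]
```

View pics/c2.png

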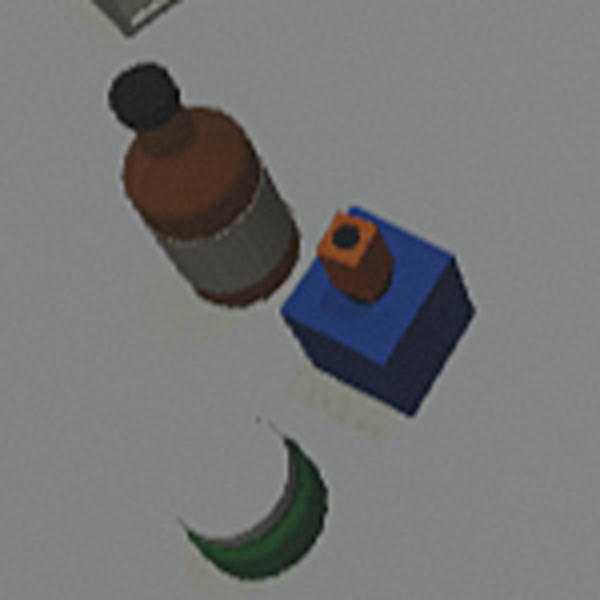

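The crop shows the probe head in the stand, top centre at about (177,329) in the side image, with amber and the jar clear of it. Positions: roll (0.55, 0.01), holder (0.578, -0.287), probe (0.534, 0.333). I'll look at the holder from above first, on the way.

```bash
python3 - <<'E'
from h import *
print(tooldelta([.578,-.287,.235]))
E
```

```text
[-491.63922545  256.70876538   -8.90305308]
```

Request:
{"api": "apply_moves", "payload": {"deltas": [{"fingers":87.6,"delta_pos":[-492,257,-9],"angular":[0,0,64]},{"fingers":87.6,"delta_pos":[-492,257,-9],"angular":[0,0,64]},{"fingers":87.6,"delta_pos":[-492,257,-9],"angular":[0,0,64]},{"fingers":87.6,"delta_pos":[-492,257,-9],"angular":[0,0,64]},{"fingers":87.6,"delta_pos":[-492,257,-9],"angular":[0,0,64]},{"fingers":87.6,"delta_pos":[-492,257,-9],"angular":[0,0,64]},{"fingers":87.6,"delta_pos":[-492,257,-9],"angular":[0,0,64]},{"fingers":87.6,"delta_pos":[-492,257,-9],"angular":[0,0,64]},{"fingers":87.6,"delta_pos":[-492,257,-9],"angular":[0,0,64]},{"fingers":87.6,"delta_pos":[-492,257,-9],"angular":[0,0,64]}]}}

```text
clock: 1.15
tool_pos: [0.5236, -0.3349, 0.2344]
orientation: [180.0, -0.0, 130.0]
force: [1.5, -0.7, 0.8]
opening: 0.0879
gripper_force: 0.0
```

```bash
python3 - <<'E'
from h import *
o=ctrl.get_obs(); print(o['tool_pos'],o['orientation'],o['joint_pos']); print(tooldelta([.578,-.287,.235]))
E
```

```text
[ 0.52364967 -0.33489638  0.2343883 ] [ 1.79997385e+02 -2.03831731e-03  1.29959717e+02] [-1.46298603e+01  1.52911152e+01 -5.77808140e+00 -3.54950333e-03
 -6.89309496e+01 -1.25409146e+02]
[ 1.80597186 72.42074407 -0.60833068]
```

Request:
{"api": "apply_moves", "payload": {"deltas": [{"fingers":87.6,"delta_pos":[2,50,0],"angular":[0,0,0]},{"fingers":87.6,"delta_pos":[2,72,0],"angular":[0,0,0]},{"fingers":87.6,"delta_pos":[2,72,0],"angular":[0,0,0]},{"fingers":87.6,"delta_pos":[2,72,0],"angular":[0,0,0]}]}}

```text
clock: 1.55
tool_pos: [0.5762, -0.2886, 0.2338]
orientation: [-180.0, -0.1, 130.0]
force: [-0.3, 0.3, -0.3]
opening: 0.0878
gripper_force: 0.0
```

```bash
python3 - <<'E'
from h import *
o=ctrl.get_obs(); print(o['tool_pos'],o['orientation'],o['qvel'].max())
save('wrist','w1.png')
for z in(.008,.064): print(w2px('wrist',[.578,-.287,z]))
E
```

```text
[ 0.57615839 -0.28860559  0.23379667] [-1.79957436e+02 -5.19777417e-02  1.30019265e+02] 0.0734904715885321
(np.float64(285.2167359950602), np.float64(181.29427935928103))
(np.float64(285.65458072145486), np.float64(191.6870210155992))
```

View pics/w1.png

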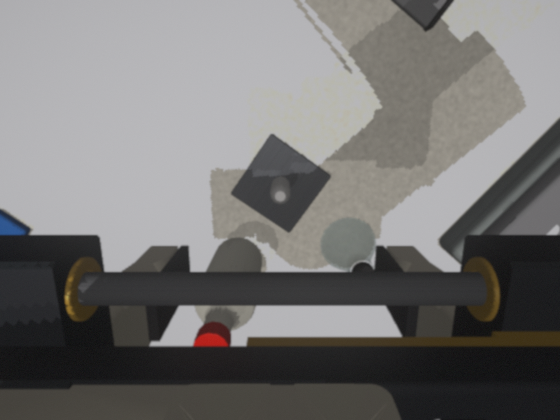

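The wrist view shows the foot plate corners near (273,134), (330,177), (289,232), (232,190), with the spindle top near (281,195). The white bottle and flask are clear below it. Refining this.

```bash
python3 - <<'E'
from h import *
im=cv2.imread('pics/w1.png'); g=cv2.cvtColor(im,cv2.COLOR_BGR2GRAY)
m=np.zeros_like(g); m[125:240,225:338]=(g[125:240,225:338]<85)*255
m=cv2.morphologyEx(m,cv2.MORPH_CLOSE,np.ones((21,21)))
c=max(cv2.findContours(m,0,2)[0],key=cv2.contourArea); r=cv2.minAreaRect(c)
b=cv2.boxPoints(r); print(r)
P=np.array([px2w('wrist',*q,.008) for q in b]); print(P.round(4),P.mean(0),np.linalg.norm(P-np.roll(P,1,0),axis=1))
crop=g[175:210,265:297]
for row in crop[::2,::2]: print(*row)
E
```

```text
((280.5792236328125, 183.96566772460938), (72.46865844726562, 71.53534698486328), 34.562522888183594)
[[ 0.5402 -0.3354  0.008 ]
 [ 0.5341 -0.258   0.008 ]
 [ 0.6113 -0.2501  0.008 ]
 [ 0.6211 -0.3295  0.008 ]] [ 0.57668429 -0.2932788   0.008     ] [0.08102793 0.07763307 0.07764222 0.07996749]
81 76 85 85 85 83 78 76 71 70 67 62 58 57 56 56
64 64 66 67 66 68 73 78 77 72 65 58 57 55 54 55
64 64 66 64 69 77 78 80 79 78 74 64 56 55 56 55
63 65 64 66 76 79 79 82 80 78 77 74 60 55 56 57
64 64 61 67 78 80 80 83 80 80 79 75 64 55 55 60
64 65 62 71 79 82 84 86 86 81 79 76 65 56 59 61
64 61 63 74 82 86 91 91 92 87 83 78 69 60 62 61
62 63 64 79 87 92 97 99 98 92 87 82 74 61 61 62
63 62 65 82 92 99 115 127 125 107 89 84 74 63 62 62
61 62 66 86 93 116 142 146 145 139 101 85 75 63 62 61
62 63 64 82 97 130 146 147 146 145 118 84 75 63 62 60
63 62 65 77 93 130 145 147 146 145 116 83 70 63 63 62
61 62 62 67 83 109 138 144 145 135 98 78 65 60 61 63
62 61 62 62 71 85 99 115 112 94 78 66 61 62 61 61
62 61 60 63 62 66 72 77 76 72 65 62 62 61 60 62
62 62 63 63 60 61 62 63 62 62 61 62 61 61 61 61
61 62 63 61 60 61 60 62 60 62 61 61 60 62 61 60
62 61 62 61 60 61 61 60 61 63 60 60 60 62 62 61
```

```bash
python3 - <<'E'
from h import *
g=cv2.cvtColor(cv2.imread('pics/w1.png'),cv2.COLOR_BGR2GRAY)
y,x=np.where(g[185:206,270:292]>112); u,v=x.mean()+270,y.mean()+185
print(u,v,px2w('wrist',u,v,.064)); 
for q in [(280.6,184),(281,183.2)]: print(px2w('wrist',*q,.008))
print(tooldelta([.550,.0105,.235]))
E
```

```text
279.7578947368421 195.7157894736842 [ 0.57624422 -0.2935063   0.064     ]
[ 0.57606804 -0.29251489  0.008     ]
[ 0.57583488 -0.29155744  0.008     ]
[246.21618569 172.79423718  -0.89356353]
```

Request:
{"api": "apply_moves", "payload": {"deltas": [{"fingers":87.6,"delta_pos":[246,173,-1],"angular":[0,0,0]},{"fingers":87.6,"delta_pos":[246,173,-1],"angular":[0,0,0]},{"fingers":87.6,"delta_pos":[246,173,-1],"angular":[0,0,0]},{"fingers":87.6,"delta_pos":[246,173,-1],"angular":[0,0,0]},{"fingers":87.6,"delta_pos":[246,173,-1],"angular":[0,0,0]},{"fingers":87.6,"delta_pos":[246,173,-1],"angular":[0,0,0]},{"fingers":87.6,"delta_pos":[246,173,-1],"angular":[0,0,0]},{"fingers":87.6,"delta_pos":[246,173,-1],"angular":[0,0,0]},{"fingers":87.6,"delta_pos":[246,173,-1],"angular":[0,0,0]},{"fingers":87.6,"delta_pos":[246,173,-1],"angular":[0,0,0]}]}}

```text
clock: 2.6
tool_pos: [0.5508, 0.0091, 0.2353]
orientation: [-180.0, -0.0, 129.8]
force: [-0.7, -0.1, -0.3]
opening: 0.0874
gripper_force: 0.0
```

```bash
python3 - <<'E'
from h import *
o=ctrl.get_obs(); print(o['tool_pos'],o['orientation'],np.abs(o['qvel']).max())
save('wrist','w2.png')
print(w2px('wrist',[.55,.0105,.123]))
E
```

```text
[0.55081265 0.00913699 0.23534213] [-1.79988321e+02 -1.08029173e-03  1.29831063e+02] 0.14516246305149175
(np.float64(282.33152707075095), np.float64(204.83856948184447))
```

View pics/w2.png

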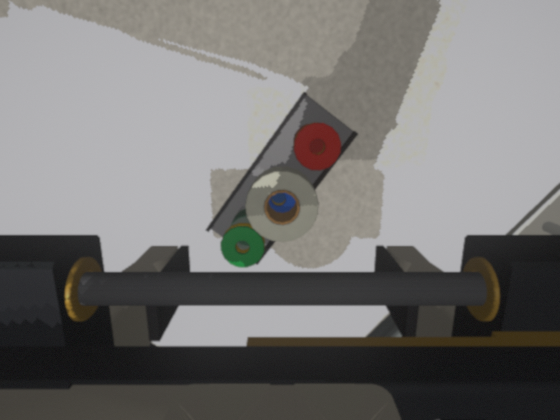

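The roll outline centres near (282,206), with the red cap near (317,147) and the green cap near (243,246). Measuring them accurately.

```bash
python3 - <<'E'
from h import *
im=cv2.imread('pics/w2.png'); hsv=cv2.cvtColor(im,cv2.COLOR_BGR2HSV); H,S,V=cv2.split(hsv)
def blob(m,x0,x1,y0,y1):
    z=np.zeros_like(m,np.uint8); z[y0:y1,x0:x1]=m[y0:y1,x0:x1]*255
    z=cv2.morphologyEx(z,cv2.MORPH_CLOSE,np.ones((9,9)))
    c=max(cv2.findContours(z,0,1)[0],key=cv2.contourArea); return cv2.fitEllipse(cv2.convexHull(c)),cv2.boundingRect(c)
r=blob((S>120)&((H<8)|(H>172)),285,350,115,180); print('red',r,px2w('wrist',*r[0][0],.093))
g=blob((S>120)&(H>45)&(H<80),215,275,220,275); print('green',g,px2w('wrist',*g[0][0],.093))
# roll edge: radial gradient circle fit
G=cv2.GaussianBlur(V,(3,3),0).astype(float); pts=[]; c0=np.array([282.5,206])
for it in range(2):
  for R0,lo,hi in((36,32,40),(18,14,21)):
    pts=[]
    for a in np.radians(np.arange(0,360,4)):
        rr=np.arange(lo,hi,.25); x=c0[0]+rr*np.cos(a); y=c0[1]+rr*np.sin(a)
        p=cv2.remap(G.astype(np.float32),x.astype(np.float32)[None],y.astype(np.float32)[None],1)[0]
        d=np.abs(np.gradient(p)); k=d.argmax(); 
        if d[k]>1.: pts.append((x[k],y[k]))
    e=cv2.fitEllipseAMS(np.array(pts,np.float32)); w=px2w('wrist',*e[0],.123); print('roll',len(pts),e,w)
P=(px2w('wrist',*r[0][0],.093)+px2w('wrist',*g[0][0],.093))/2; d=px2w('wrist',*r[0][0],.093)-px2w('wrist',*g[0][0],.093)
print('blue',P,np.linalg.norm(d),d)
print(tooldelta([*w[:2],.099]))
E
```

```text
red (((316.9336242675781, 145.87562561035156), (46.60163497924805, 47.69120788574219), 162.88938903808594), (294, 123, 47, 47)) [0.54447122 0.06190115 0.093     ]
green (((242.28761291503906, 246.2844696044922), (38.85302734375, 41.591514587402344), 107.26262664794922), (222, 227, 42, 40)) [ 0.55168301 -0.04726499  0.093     ]
roll 90 ((281.8780212402344, 206.20188903808594), (70.3424072265625, 73.10552215576172), 88.69249725341797) [0.55042989 0.00943346 0.123     ]
roll 90 ((281.99444580078125, 204.64007568359375), (31.15143394470215, 33.820037841796875), 18.549118041992188) [0.54969651 0.01045391 0.123     ]
roll 90 ((281.8780212402344, 206.20188903808594), (70.3424072265625, 73.10552215576172), 88.69249725341797) [0.55042989 0.00943346 0.123     ]
roll 90 ((281.99444580078125, 204.64007568359375), (31.15143394470215, 33.820037841796875), 18.549118041992188) [0.54969651 0.01045391 0.123     ]
blue [0.54807712 0.00731808 0.093     ] 0.10940409181182507 [-0.00721179  0.10916614  0.        ]
[ 1.71533464e+00 -8.16617134e-02  1.36299857e+02]
```

Request:
{"api": "apply_moves", "payload": {"deltas": [{"fingers":87.6,"delta_pos":[0.5,0,40],"angular":[0,0,0]},{"fingers":87.6,"delta_pos":[0.5,0,80],"angular":[0,0,0]},{"fingers":87.6,"delta_pos":[0.5,0,110],"angular":[0,0,0]},{"fingers":87.6,"delta_pos":[0.5,0,130],"angular":[0,0,0]},{"fingers":87.6,"delta_pos":[0.5,0,137],"angular":[0,0,0]},{"fingers":87.6,"delta_pos":[0.5,0,137],"angular":[0,0,0]},{"fingers":50,"delta_pos":[0.5,0,137],"angular":[0,0,0]},{"fingers":50,"delta_pos":[0.5,0,137],"angular":[0,0,0]},{"fingers":50,"delta_pos":[0.5,0,137],"angular":[0,0,0]},{"fingers":50,"delta_pos":[0.5,0,137],"angular":[0,0,0]}]}}

```text
clock: 3.65
tool_pos: [0.551, 0.0114, 0.0991]
orientation: [179.9, 0.0, 130.0]
force: [0.8, -0.2, -0.2]
opening: 0.0615
gripper_force: 0.2
```

Request:
{"api": "apply_moves", "payload": {"deltas": [{"fingers":50,"delta_pos":[0,0,0],"angular":[0,0,0]},{"fingers":50,"delta_pos":[0,0,0],"angular":[0,0,0]},{"fingers":50,"delta_pos":[0,0,-10],"angular":[0,0,0]},{"fingers":50,"delta_pos":[0,0,-40],"angular":[0,0,0]},{"fingers":50,"delta_pos":[0,0,-80],"angular":[0,0,0]},{"fingers":50,"delta_pos":[0,0,-120],"angular":[0,0,0]},{"fingers":50,"delta_pos":[0,0,-137],"angular":[0,0,0]},{"fingers":50,"delta_pos":[0,0,-137],"angular":[0,0,0]}]}}

```text
clock: 4.45
tool_pos: [0.5521, 0.0116, 0.2392]
orientation: [179.7, 0.1, 130.0]
force: [-0.1, 0.1, -2.1]
opening: 0.0566
gripper_force: 29.8
```

```bash
python3 - <<'E'
from h import *
o=ctrl.get_obs(); print(o['tool_pos'],o['orientation'],np.abs(o['qvel']).max())
save('wrist','w3.png')
E
```

```text
[0.55214025 0.01159519 0.23915314] [1.79683763e+02 1.44843914e-01 1.29987818e+02] 3.734054415295008
```

View pics/w3.png

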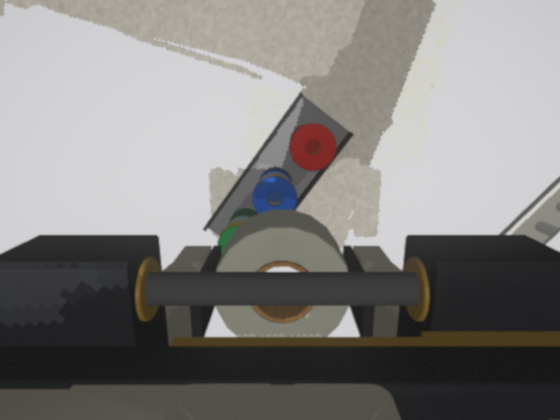

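The roll is held square in the grip (bore centre near (282,291)), and the blue cap is now uncovered at (274,195). Next I measure the roll's offset in the grip and the blue mouth.

```bash
python3 - <<'E'
from h import *
c=ctrl.camera_params('wrist'); M=np.linalg.inv(np.array(c['mount']))
for x in(-.003,0,.003):
    for dx,dy in((0,0),(12e-3,0),(-12e-3,0),(29e-3,0),(-29e-3,0)):
        q=M@[x+dx,dy,-.024,1]; print(x,dx,round(c['fx']*q[0]/-q[2]+c['cx'],1),round(c['fy']*q[1]/q[2]+c['cy'],1))
im=cv2.imread('pics/w3.png'); H,S,V=cv2.split(cv2.cvtColor(im,cv2.COLOR_BGR2HSV))
m=(S>120)&(H>100)&(H<130); m[:,:245]=0;m[:,305:]=0;m[:170]=0;m[220:]=0
y,x=np.where(m); print('blue',x.min(),x.max(),y.min(),y.max())
m=((S>120)&((H<8)|(H>172))); m[:,:285]=0;m[:,345:]=0;m[:120]=0;m[175:]=0
y,x=np.where(m); print('red',x.min(),x.max(),y.min(),y.max())
for v in range(190,340,3): print(v,V[v,282],S[v,282],end=' | ')
print(); 
E
```

```text
-0.003 0 281.9 294.0
-0.003 0.012 281.9 267.1
-0.003 -0.012 281.9 319.8
-0.003 0.029 282.0 227.0
-0.003 -0.029 281.9 354.7
0 0 281.9 287.4
0 0.012 281.9 260.2
0 -0.012 281.9 313.5
0 0.029 282.0 219.6
0 -0.029 281.9 348.7
0.003 0 281.9 280.7
0.003 0.012 281.9 253.2
0.003 -0.012 281.9 307.1
0.003 0.029 282.0 212.2
0.003 -0.029 281.9 342.6
blue 253 296 171 212
red 290 335 124 169
190 113 165 | 193 112 162 | 196 105 160 | 199 111 152 | 202 127 171 | 205 134 181 | 208 127 161 | 211 84 21 | 214 85 18 | 217 84 21 | 220 84 18 | 223 84 18 | 226 91 20 | 229 128 24 | 232 130 24 | 235 128 24 | 238 128 24 | 241 128 24 | 244 127 22 | 247 128 24 | 250 127 24 | 253 128 22 | 256 128 24 | 259 123 25 | 262 100 120 | 265 127 88 | 268 212 4 | 271 178 4 | 274 47 0 | 277 52 0 | 280 57 0 | 283 59 4 | 286 61 4 | 289 62 4 | 292 62 0 | 295 63 4 | 298 62 8 | 301 59 4 | 304 58 9 | 307 77 116 | 310 79 116 | 313 78 114 | 316 80 115 | 319 108 125 | 322 115 104 | 325 130 24 | 328 126 24 | 331 126 24 | 334 144 27 | 337 101 71 |
```

```bash
python3 - <<'E'
from h import *
print(tooldelta([.5767,-.2937,.235]))
# blue mouth, from caps in w3
print(px2w('wrist',274.5,191.5,.093), px2w('wrist',312.5,146.5,.093))
E
```

```text
[-250.38018651 -176.42470076    1.60475222]
[0.54280439 0.01180362 0.093     ] [0.5426561  0.06163996 0.093     ]
```

Request:
{"api": "apply_moves", "payload": {"deltas": [{"fingers":50,"delta_pos":[-30,-22,1],"angular":[0,0,0]},{"fingers":50,"delta_pos":[-62,-44,1],"angular":[0,0,0]},{"fingers":50,"delta_pos":[-100,-70,1],"angular":[0,0,0]},{"fingers":50,"delta_pos":[-135,-95,1],"angular":[0,0,0]},{"fingers":50,"delta_pos":[-170,-120,1],"angular":[0,0,0]},{"fingers":50,"delta_pos":[-205,-145,1],"angular":[0,0,0]},{"fingers":50,"delta_pos":[-235,-165,1],"angular":[0,0,0]},{"fingers":50,"delta_pos":[-250,-176,1],"angular":[0,0,0]},{"fingers":50,"delta_pos":[-250,-176,1],"angular":[0,0,0]},{"fingers":50,"delta_pos":[-250,-176,1],"angular":[0,0,0]}]}}

```text
clock: 5.5
tool_pos: [0.5757, -0.2932, 0.233]
orientation: [-179.9, -0.1, 129.9]
force: [-0.3, 1.4, -1.2]
opening: 0.057
gripper_force: 29.8
```

```bash
python3 - <<'E'
from h import *
o=ctrl.get_obs(); print(o['tool_pos'],o['orientation'],o['force'])
print(tooldelta([.5767,-.2937,.12]))
im=save('wrist','w4.png')
g=cv2.cvtColor(im,cv2.COLOR_RGB2GRAY)
y,x=np.where(g[180:210,268:296]>112); print(x.mean()+268,y.mean()+180,len(x))
print(px2w('wrist',x.mean()+268,y.mean()+180,.064), w2px('wrist',[.5762,-.2932,.064]))
E
```

```text
[ 0.5757123  -0.29320488  0.23302819] [-1.79945211e+02 -1.13435689e-01  1.29912744e+02] [-0.30300319  1.40985103 -1.23657748]
[ -1.23726759   0.54799036 113.02549024]
283.1951219512195 192.6178861788618 123
[ 0.57689556 -0.29245732  0.064     ] (np.float64(282.11480701396437), np.float64(192.74550118475133))
```

Request:
{"api": "apply_moves", "payload": {"deltas": [{"fingers":50,"delta_pos":[-0.9,1.2,40],"angular":[0,0,0]},{"fingers":50,"delta_pos":[-0.9,1.2,85],"angular":[0,0,0]},{"fingers":50,"delta_pos":[-0.9,1.2,120],"angular":[0,0,0]},{"fingers":50,"delta_pos":[-0.9,1.2,140],"angular":[0,0,0]},{"fingers":50,"delta_pos":[-0.9,1.2,150],"angular":[0,0,0]},{"fingers":50,"delta_pos":[-0.9,1.2,157],"angular":[0,0,0]},{"fingers":50,"delta_pos":[-0.9,1.2,163],"angular":[0,0,0]},{"fingers":50,"delta_pos":[-0.9,1.2,168],"angular":[0,0,0]},{"fingers":50,"delta_pos":[-0.9,1.2,172],"angular":[0,0,0]},{"fingers":50,"delta_pos":[-0.9,1.2,172],"angular":[0,0,0]}]}}

```text
clock: 6.55
tool_pos: [0.5778, -0.2933, 0.0623]
orientation: [180.0, -0.0, 130.0]
force: [-0.5, -0.5, -0.3]
opening: 0.0565
gripper_force: 29.8
```

```bash
python3 - <<'E'
from h import *
o=ctrl.get_obs(); print(o['tool_pos'],o['force'],o['moment'])
a=cv2.resize(ctrl.snapshot('side')[130:220,290:410],None,fx=3.3,fy=3.3,interpolation=2)
b=cv2.resize(ctrl.snapshot('scene')[130:240,130:250],None,fx=3.3,fy=3.3,interpolation=2)
k=np.zeros((363,800,3),np.uint8); k[:a.shape[0],:396]=a; k[:b.shape[0],400:400+b.shape[1]]=b
cv2.imwrite('pics/p1.png',k[:,:,::-1])
E
```

```text
[ 0.57775563 -0.29334011  0.06230977] [-0.54413195 -0.5228803  -0.33144527] [-0.06211871  0.02544832 -0.00767691]
```

View pics/p1.png

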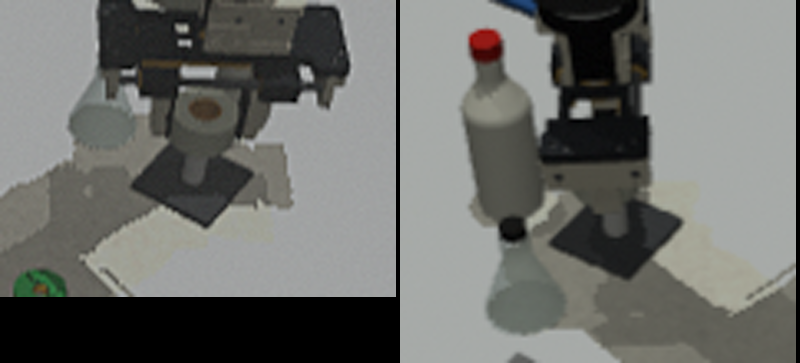

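No contact force so far, the roll is lined up over the spindle tip, and the hand is clear of the bottle and flask. Lowering.

Request:
{"api": "apply_moves", "payload": {"deltas": [{"fingers":50,"delta_pos":[0,0,5],"angular":[0,0,0]},{"fingers":50,"delta_pos":[0,0,10],"angular":[0,0,0]},{"fingers":50,"delta_pos":[0,0,16],"angular":[0,0,0]},{"fingers":50,"delta_pos":[0,0,22],"angular":[0,0,0]},{"fingers":50,"delta_pos":[0,0,28],"angular":[0,0,0]},{"fingers":50,"delta_pos":[0,0,34],"angular":[0,0,0]},{"fingers":50,"delta_pos":[0,0,40],"angular":[0,0,0]},{"fingers":50,"delta_pos":[0,0,44],"angular":[0,0,0]},{"fingers":50,"delta_pos":[0,0,46],"angular":[0,0,0]},{"fingers":50,"delta_pos":[0,0,46],"angular":[0,0,0]}]}}

```text
clock: 7.65
tool_pos: [0.5767, -0.2928, 0.0155]
orientation: [-179.9, -0.1, 130.0]
force: [-3.1, 3.3, -2.0]
opening: 0.0564
gripper_force: 29.9
```

Request:
{"api": "apply_moves", "payload": {"deltas": [{"fingers":50,"delta_pos":[0,0,0.7],"angular":[0,0,0]},{"fingers":50,"delta_pos":[0,0,1.4],"angular":[0,0,0]},{"fingers":50,"delta_pos":[0,0,2],"angular":[0,0,0]},{"fingers":50,"delta_pos":[0,0,2],"angular":[0,0,0]},{"fingers":50,"delta_pos":[0,0,2],"angular":[0,0,0]},{"fingers":50,"delta_pos":[0,0,2],"angular":[0,0,0]}]}}

```text
clock: 8.25
tool_pos: [0.5768, -0.2928, 0.0142]
orientation: [-180.0, -0.1, 130.0]
force: [-4.3, 4.4, 2.4]
opening: 0.0567
gripper_force: 29.9
```

Request:
{"api": "apply_moves", "payload": {"deltas": [{"fingers":50,"delta_pos":[-0.5,0,0.7],"angular":[0,0,0]},{"fingers":50,"delta_pos":[-0.5,0,1.4],"angular":[0,0,0]},{"fingers":50,"delta_pos":[-0.5,0,1.4],"angular":[0,0,0]},{"fingers":50,"delta_pos":[-0.5,0,1.4],"angular":[0,0,0]},{"fingers":50,"delta_pos":[-0.5,0,1.4],"angular":[0,0,0]}]}}

```text
clock: 8.75
tool_pos: [0.5768, -0.2929, 0.014]
orientation: [-179.9, -0.1, 130.0]
force: [-8.7, 9.0, 13.3]
opening: 0.0569
gripper_force: 30.0
```

The roll is seated, with a firm upward force and no further travel. Releasing and lifting.

Request:
{"api": "apply_moves", "payload": {"deltas": [{"fingers":50,"delta_pos":[1.5,0,-1],"angular":[0,0,0]},{"fingers":50,"delta_pos":[1.5,0,-1],"angular":[0,0,0]},{"fingers":78,"delta_pos":[1.5,0,-1],"angular":[0,0,0]},{"fingers":78,"delta_pos":[1.5,0,-1],"angular":[0,0,0]},{"fingers":78,"delta_pos":[1.5,0,-1],"angular":[0,0,0]},{"fingers":78,"delta_pos":[1.5,0,-30],"angular":[0,0,0]},{"fingers":78,"delta_pos":[1.5,0,-80],"angular":[0,0,0]},{"fingers":78,"delta_pos":[1.5,0,-130],"angular":[0,0,0]},{"fingers":78,"delta_pos":[1.5,0,-180],"angular":[0,0,0]},{"fingers":78,"delta_pos":[1.5,0,-235],"angular":[0,0,0]}]}}

```text
clock: 9.75
tool_pos: [0.5772, -0.2928, 0.2454]
orientation: [180.0, 0.1, 130.0]
force: [1.7, -0.9, -0.4]
opening: 0.0778
gripper_force: 0.0
```

```bash
python3 - <<'E'
from h import *
o=ctrl.get_obs(); print(o['tool_pos'],o['orientation'],o['joint_pos'])
print(tooldelta([.534,.333,.25]))
im=save('wrist','w5.png')
cv2.imwrite('pics/c5.png',cv2.resize(im[130:270,180:380,::-1],None,fx=2,fy=2))
E
```

```text
[ 0.57717373 -0.29275376  0.24537863] [1.79969756e+02 5.54460599e-02 1.29966189e+02] [-9.64769786e+00  1.73019280e+01 -1.55023187e+00  1.36243311e-02
 -7.10860114e+01 -1.30390508e+02]
[507.31977732 368.85709228  -4.91761436]
```

View pics/c5.png

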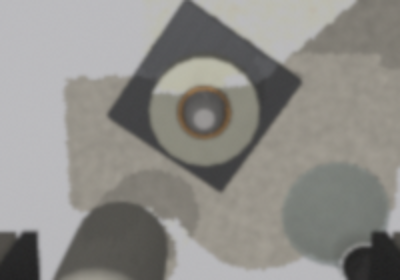

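The crop shows the roll seated flat and concentric over the spindle. Now to the probe.

```bash
python3 - <<'E'
from h import *
P=np.array([px2w('side',*q,.131) for q in [(173.75,323),(184.5,325),(180,335.5),(169.5,332.5)]])
d=np.roll(P,-1,0)-P; print(P.mean(0),np.linalg.norm(d,axis=1),np.degrees(np.arctan2(d[:,1],d[:,0]))%90)
E
```

```text
[0.53016823 0.3369742  0.131     ] [0.02094812 0.02077338 0.0209024  0.01894009] [31.53476541 28.27720059 26.51457849 28.34302624]
```

Request:
{"api": "apply_moves", "payload": {"deltas": [{"fingers":70,"delta_pos":[507,369,-10],"angular":[0,0,-68]},{"fingers":70,"delta_pos":[507,369,-10],"angular":[0,0,-68]},{"fingers":70,"delta_pos":[507,369,-10],"angular":[0,0,-68]},{"fingers":70,"delta_pos":[507,369,-10],"angular":[0,0,-68]},{"fingers":70,"delta_pos":[507,369,-10],"angular":[0,0,-68]},{"fingers":70,"delta_pos":[507,369,-10],"angular":[0,0,-68]},{"fingers":70,"delta_pos":[507,369,-10],"angular":[0,0,-68]},{"fingers":70,"delta_pos":[507,369,-10],"angular":[0,0,-68]},{"fingers":70,"delta_pos":[507,369,-10],"angular":[0,0,-68]},{"fingers":70,"delta_pos":[507,369,-10],"angular":[0,0,-68]}]}}

```text
clock: 10.8
tool_pos: [0.5429, 0.2084, 0.2514]
orientation: [180.0, 0.1, -162.0]
force: [1.0, 0.3, 0.6]
opening: 0.07
gripper_force: 0.0
```

```bash
python3 - <<'E'
from h import *
o=ctrl.get_obs(); print(o['tool_pos'],o['orientation'],o['joint_pos'])
print(tooldelta([.534,.333,.245]))
E
```

```text
[0.54288061 0.20840005 0.25138777] [ 1.79982449e+02  8.39022384e-02 -1.62009170e+02] [ 4.02700622e+01  1.08584960e+01 -9.36417801e+00  1.66000945e-02
 -6.96930342e+01 -1.12284969e+02]
[-30.02874519 121.24868326   6.46888933]
```

Request:
{"api": "apply_moves", "payload": {"deltas": [{"fingers":70,"delta_pos":[-15,50,3],"angular":[0,0,-6]},{"fingers":70,"delta_pos":[-30,95,6],"angular":[0,0,-10.5]},{"fingers":70,"delta_pos":[-30,121,6],"angular":[0,0,-10.5]},{"fingers":70,"delta_pos":[-30,121,6],"angular":[0,0,-10.5]},{"fingers":70,"delta_pos":[-30,121,6],"angular":[0,0,-10.5]},{"fingers":70,"delta_pos":[-30,121,6],"angular":[0,0,-10.5]}]}}

```text
clock: 11.4
tool_pos: [0.5345, 0.33, 0.245]
orientation: [-180.0, 0.0, -151.6]
force: [-0.2, -0.4, 0.0]
opening: 0.0702
gripper_force: 0.0
```

```bash
python3 - <<'E'
from h import *
o=ctrl.get_obs(); print(o['tool_pos'],o['orientation'],np.abs(o['qvel']).max())
im=save('wrist','w6.png'); print(w2px('wrist',[.532,.335,.131]))
H,S,V=cv2.split(cv2.cvtColor(im,cv2.COLOR_RGB2HSV))
m=((S>140)&(H>3)&(H<18)&(V>60)).astype(np.uint8)*255
m=cv2.morphologyEx(m,cv2.MORPH_CLOSE,np.ones((15,15)))
for c in cv2.findContours(m,0,2)[0]:
    if cv2.contourArea(c)>150: print(cv2.minAreaRect(c),cv2.boundingRect(c))
E
```

```text
[0.53445556 0.32997774 0.24504934] [-1.79999404e+02  1.86624752e-02 -1.51561125e+02] 0.7056752650562695
(np.float64(289.11172790272303), np.float64(206.6261401829498))
((266.5, 321.5), (31.0, 61.0), 90.0) (236, 306, 62, 32)
((292.6499938964844, 202.04998779296875), (26.460294723510742, 34.513427734375), 4.398705005645752) (279, 185, 28, 36)
((8.5, 55.0), (17.0, 38.0), 0.0) (0, 36, 18, 39)
```

View pics/w6.png

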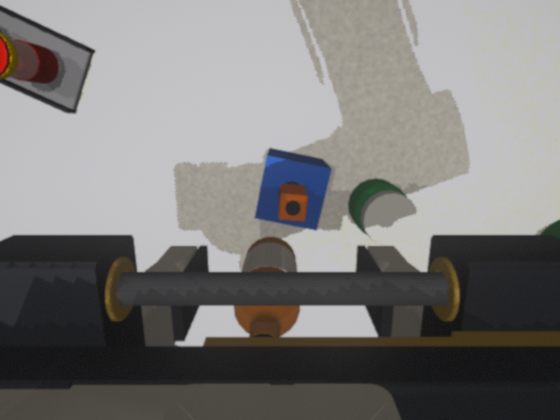

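The head top is square to the gripper at about (293,207) with its button at (293,208). Amber (below in the image) and the jar (to the right) are clear of the finger line.

```bash
python3 - <<'E'
from h import *
im=cv2.imread('pics/w6.png'); H,S,V=cv2.split(cv2.cvtColor(im,cv2.COLOR_BGR2HSV))
m=((S>140)&(H<18)); print([int(np.median(V[r,281:305][m[r,281:305]])) if m[r,281:305].any() else 0 for r in range(182,224,2)])
for t in (75,90,100,110,120):
    k=(m&(V>t)).astype(np.uint8)*255; k[:182]=0;k[224:]=0; k[:,:270]=0;k[:,316:]=0
    k=cv2.morphologyEx(k,cv2.MORPH_CLOSE,np.ones((15,15)))
    cs=cv2.findContours(k,0,2)[0]
    if cs: print(t,cv2.minAreaRect(max(cs,key=cv2.contourArea)))
d=(V<60).astype(np.uint8)[200:216,284:302]; y,x=np.where(d); b=(x.mean()+284,y.mean()+200); print('button',b)
w=px2w('wrist',*b,.131); print(w,tooldelta([*w[:2],.093]))
E
```

```text
[0, 0, 87, 88, 88, 88, 118, 145, 152, 131, 129, 127, 126, 125, 125, 127, 126, 126, 125, 109, 0]
75 ((292.6499938964844, 202.04998779296875), (26.460294723510742, 34.513427734375), 4.398705005645752)
90 ((292.3647155761719, 205.75881958007812), (26.460294723510742, 27.073863983154297), 4.398705005645752)
100 ((292.355224609375, 206.23794555664062), (26.325420379638672, 26.159326553344727), 4.763641834259033)
110 ((292.50494384765625, 206.4505157470703), (25.77146339416504, 25.671960830688477), 5.710593223571777)
120 ((292.8724060058594, 206.53103637695312), (25.079736709594727, 24.83060073852539), 4.763641834259033)
button (np.float64(292.5642857142857), np.float64(207.77142857142857))
[0.53152212 0.33783162 0.131     ] [ -1.14672021   8.56193002 152.1680786 ]
```

Request:
{"api": "apply_moves", "payload": {"deltas": [{"fingers":70,"delta_pos":[-1.5,8.5,10],"angular":[0,0,4.5]},{"fingers":70,"delta_pos":[-1.5,8.5,50],"angular":[0,0,4.5]},{"fingers":70,"delta_pos":[-1.5,8.5,90],"angular":[0,0,4.5]},{"fingers":70,"delta_pos":[-1.5,8.5,120],"angular":[0,0,4.5]},{"fingers":70,"delta_pos":[-1.5,8.5,140],"angular":[0,0,4.5]},{"fingers":70,"delta_pos":[-1.5,8.5,152],"angular":[0,0,4.5]},{"fingers":70,"delta_pos":[-1.5,8.5,152],"angular":[0,0,4.5]},{"fingers":40,"delta_pos":[-1.5,8.5,152],"angular":[0,0,4.5]},{"fingers":15,"delta_pos":[-1.5,8.5,152],"angular":[0,0,4.5]},{"fingers":15,"delta_pos":[-1.5,8.5,152],"angular":[0,0,4.5]}]}}

```text
clock: 12.45
tool_pos: [0.532, 0.3392, 0.0943]
orientation: [179.9, 0.1, -156.0]
force: [-0.1, 0.4, -0.4]
opening: 0.0516
gripper_force: 0.0
```

Request:
{"api": "apply_moves", "payload": {"deltas": [{"fingers":15,"delta_pos":[0,0,0],"angular":[0,0,0]},{"fingers":15,"delta_pos":[0,0,0],"angular":[0,0,0]},{"fingers":15,"delta_pos":[0,0,0],"angular":[0,0,0]},{"fingers":15,"delta_pos":[0,0,0],"angular":[0,0,0]},{"fingers":15,"delta_pos":[0,0,0],"angular":[0,0,0]}]}}

```text
clock: 12.95
tool_pos: [0.5315, 0.3387, 0.093]
orientation: [-180.0, 0.0, -156.0]
force: [0.1, 0.1, 0.7]
opening: 0.0221
gripper_force: 30.0
```

Request:
{"api": "apply_moves", "payload": {"deltas": [{"fingers":15,"delta_pos":[0,0,-20],"angular":[0,0,0]},{"fingers":15,"delta_pos":[0,0,-60],"angular":[0,0,0]},{"fingers":15,"delta_pos":[0,0,-105],"angular":[0,0,0]},{"fingers":15,"delta_pos":[0,0,-137],"angular":[0,0,0]},{"fingers":15,"delta_pos":[8,-35,-137],"angular":[0,0,0]},{"fingers":15,"delta_pos":[18,-75,-137],"angular":[0,0,0]},{"fingers":15,"delta_pos":[28,-115,-137],"angular":[0,0,0]},{"fingers":15,"delta_pos":[38,-155,-137],"angular":[0,0,0]},{"fingers":15,"delta_pos":[48,-195,-137],"angular":[0,0,0]},{"fingers":15,"delta_pos":[58,-235,-137],"angular":[0,0,0]}]}}

```text
clock: 13.95
tool_pos: [0.5738, 0.0988, 0.2299]
orientation: [180.0, -0.0, -156.0]
force: [1.2, 0.5, -0.7]
opening: 0.0218
gripper_force: 30.0
```

Request:
{"api": "apply_moves", "payload": {"deltas": [{"fingers":15,"delta_pos":[9,-40,0],"angular":[0,0,0]},{"fingers":15,"delta_pos":[16,-65,0],"angular":[0,0,0]},{"fingers":15,"delta_pos":[16,-72,0],"angular":[0,0,0]},{"fingers":15,"delta_pos":[16,-72,0],"angular":[0,0,0]},{"fingers":15,"delta_pos":[16,-72,0],"angular":[0,0,0]},{"fingers":15,"delta_pos":[16,-72,0],"angular":[0,0,0]}]}}

```text
clock: 14.55
tool_pos: [0.5885, 0.0292, 0.2298]
orientation: [180.0, -0.0, -156.0]
force: [0.2, -0.0, -0.0]
opening: 0.0221
gripper_force: 30.0
```

```bash
python3 - <<'E'
from h import *
o=ctrl.get_obs(); print(o['tool_pos'],o['orientation'],np.abs(o['qvel']).max())
im=save('wrist','w7.png'); print(w2px('wrist',[.548,.0095,.093]))
R_=o['tool_pos']; print(w2px('wrist',R_-[0,0,.085]))
cv2.imwrite('pics/c7.png',cv2.resize(im[90:330,180:400,::-1],None,fx=2.5,fy=2.5,interpolation=2))
E
```

```text
[0.58846147 0.02921231 0.22983686] [ 1.79991422e+02 -3.84214135e-03 -1.55966711e+02] 0.17221910178728164
(np.float64(279.7624275242645), np.float64(146.0221335798357))
(np.float64(281.59608080719624), np.float64(216.2871041672414))
```

View pics/c7.png

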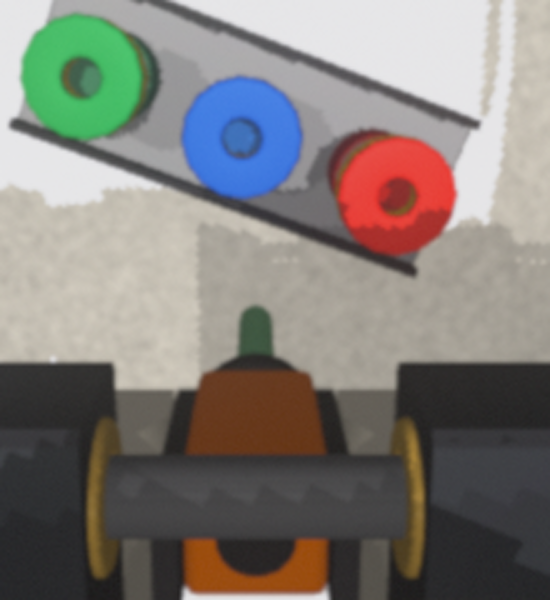

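Clear view: the blue ring is centred at about (276.6,145), the shaft tip is at (282.4,213), and the red and green caps are beside it. Fitting the caps.

```bash
python3 - <<'E'
from h import *
im=cv2.imread('pics/w7.png'); H,S,V=cv2.split(cv2.cvtColor(im,cv2.COLOR_BGR2HSV))
def cap(lo,hi,x0,x1,y0,y1):
    m=np.zeros_like(H); m[y0:y1,x0:x1]=(((H>=lo)&(H<=hi)&(S>100)&(V>100))*255)[y0:y1,x0:x1]
    m=cv2.morphologyEx(m,cv2.MORPH_CLOSE,np.ones((15,15))); c=max(cv2.findContours(m,0,1)[0],key=cv2.contourArea); return cv2.fitEllipse(cv2.convexHull(c))
b=cap(100,130,245,310,110,180); g=cap(45,85,180,240,90,150)
wb=px2w('wrist',*b[0],.093); wg=px2w('wrist',*g[0],.093)
print(b,g,wb,wg,np.linalg.norm((wb-wg)[:2]))
print(tooldelta([*wb[:2],.2]))
# tip: shaft pixels (dark greenish) edges per row
for r in range(209,232,2):
    row=S[r,265:300].astype(int); gr=V[r,265:300].astype(int); d=np.gradient(gr.astype(float)); print(r,265+d.argmin(),265+d.argmax(),gr.min())
o=ctrl.get_obs()['tool_pos']
for dx in(-.0045,-.002,.0,.002,.0045):
    M=R.from_euler('xyz',ctrl.get_obs()['orientation'],degrees=True).as_matrix(); print(dx,w2px('wrist',o+M@[dx,0,.085]),w2px('wrist',o+M@[dx,0,.079]))
E
```

```text
((276.38421630859375, 144.76889038085938), (47.499237060546875, 48.761329650878906), 0.6079747676849365) ((212.74954223632812, 120.5079345703125), (47.87589645385742, 50.07404327392578), 150.26480102539062) [0.54820089 0.0065799  0.093     ] [ 0.55144668 -0.04767278  0.093     ] 0.0543496885635503
[46.00095353 -4.31712852 29.87512194]
209 273 298 163
211 280 283 147
213 278 285 94
215 276 287 86
217 276 288 85
219 275 288 85
221 275 289 84
223 275 289 84
225 275 289 85
227 275 289 85
229 275 289 84
231 274 289 63
-0.0045 (np.float64(281.683691541486), np.float64(222.42767213637734)) (np.float64(281.6818080231997), np.float64(224.8939080574009))
-0.002 (np.float64(281.6841110220853), np.float64(219.03809372867923)) (np.float64(281.68223255669545), np.float64(221.43102491324876))
0.0 (np.float64(281.6844481124349), np.float64(216.3142629432064)) (np.float64(281.68257374335695), np.float64(218.64799471465994))
0.002 (np.float64(281.6847865500291), np.float64(213.57954585889865)) (np.float64(281.6829163257823), np.float64(215.85357938997151))
0.0045 (np.float64(281.6852115039198), np.float64(210.14574097164237)) (np.float64(281.6833465296886), np.float64(212.34444319535217))
```

Request:
{"api": "apply_moves", "payload": {"deltas": [{"fingers":15,"delta_pos":[25,-3,0],"angular":[0,0,0]},{"fingers":15,"delta_pos":[45.3,-4.6,15],"angular":[0,0,0]},{"fingers":15,"delta_pos":[45.3,-4.6,35],"angular":[0,0,0]},{"fingers":15,"delta_pos":[45.3,-4.6,44],"angular":[0,0,0]},{"fingers":15,"delta_pos":[45.3,-4.6,44],"angular":[0,0,0]},{"fingers":15,"delta_pos":[45.3,-4.6,44],"angular":[0,0,0]},{"fingers":15,"delta_pos":[45.3,-4.6,44],"angular":[0,0,0]}]}}

```text
clock: 15.3
tool_pos: [0.5498, 0.006, 0.1867]
orientation: [-180.0, 0.1, -156.0]
force: [-0.3, 0.2, 0.5]
opening: 0.0218
gripper_force: 30.0
```

```bash
python3 - <<'E'
from h import *
o=ctrl.get_obs(); print(o['tool_pos'],o['orientation'],o['force'],tooldelta([.5482,.0066,.18]))
im=save('wrist','w8.png'); print(w2px('wrist',[.5482,.0066,.093]))
H,S,V=cv2.split(cv2.cvtColor(im,cv2.COLOR_RGB2HSV))
m=((H>=100)&(H<=130)&(S>100)&(V>90))
for r in range(165,250,4):
    x=np.where(m[r,230:335])[0]; print(r,(x.min()+230,x.max()+230,len(x)) if len(x) else None, end=' ')
print()
for r in range(200,232,2): print(r,*V[r,266:300:2],'|',*H[r,266:300:4])
E
```

```text
[0.54982209 0.00598342 0.18668763] [-1.79980904e+02  6.07412306e-02 -1.55998634e+02] [-0.33591436  0.1531006   0.53190928] [1.23812978 1.22529205 6.6859136 ]
(np.float64(283.4953579734282), np.float64(211.51866669274997))
165 None 169 None 173 None 177 (np.int64(281), np.int64(285), 5) 181 (np.int64(271), np.int64(295), 7) 185 (np.int64(267), np.int64(299), 6) 189 (np.int64(270), np.int64(296), 27) 193 (np.int64(264), np.int64(302), 39) 197 (np.int64(262), np.int64(305), 44) 201 (np.int64(259), np.int64(308), 50) 205 (np.int64(258), np.int64(309), 52) 209 (np.int64(257), np.int64(310), 54) 213 (np.int64(257), np.int64(309), 39) 217 (np.int64(258), np.int64(309), 38) 221 (np.int64(260), np.int64(307), 35) 225 (np.int64(263), np.int64(305), 30) 229 (np.int64(266), np.int64(302), 23) 233 (np.int64(271), np.int64(296), 5) 237 None 241 None 245 None 249 None 
200 131 130 130 130 130 129 128 129 129 128 129 130 129 129 129 129 130 | 110 110 110 110 110 110 110 110 110
202 130 130 129 129 129 129 128 124 121 122 125 126 128 129 129 129 129 | 110 110 110 110 110 110 110 110 110
204 129 129 1
[... 726 characters left out ...]

218 127 129 128 129 123 78 68 72 74 72 72 74 116 127 128 128 128 | 110 110 110 74 63 62 110 110 110
220 127 128 127 128 124 73 69 71 71 71 69 82 126 128 128 128 128 | 110 110 109 77 75 78 110 110 110
222 128 129 129 128 122 73 71 72 71 72 70 80 125 127 128 127 126 | 110 110 109 77 78 79 110 110 110
224 127 127 129 128 121 68 71 72 72 71 70 76 124 128 127 127 128 | 110 110 109 78 78 77 110 110 110
226 126 127 127 127 120 70 70 73 71 72 68 73 123 128 128 126 126 | 110 111 109 77 79 78 110 110 110
228 126 127 127 127 113 69 70 71 72 72 68 68 119 127 126 125 126 | 110 110 109 77 79 79 109 110 110
230 125 126 127 127 111 68 67 66 65 68 67 66 115 126 126 127 123 | 113 110 108 76 78 78 109 110 110
```

Shaft centre is 282 and hole centre is (283.4,211.5), so a correction of about (+0.5, +0.9) mm is needed before going in.

Request:
{"api": "apply_moves", "payload": {"deltas": [{"fingers":15,"delta_pos":[0.5,0.9,0],"angular":[0,0,0]},{"fingers":15,"delta_pos":[0.5,0.9,5],"angular":[0,0,0]},{"fingers":15,"delta_pos":[0.5,0.9,9],"angular":[0,0,0]},{"fingers":15,"delta_pos":[0.5,0.9,12],"angular":[0,0,0]},{"fingers":15,"delta_pos":[0.5,0.9,15],"angular":[0,0,0]},{"fingers":15,"delta_pos":[0.5,0.9,18],"angular":[0,0,0]},{"fingers":15,"delta_pos":[0.5,0.9,21],"angular":[0,0,0]},{"fingers":15,"delta_pos":[0.5,0.9,24],"angular":[0,0,0]},{"fingers":15,"delta_pos":[0.5,0.9,24],"angular":[0,0,0]}]}}

```text
clock: 16.25
tool_pos: [0.5479, 0.0061, 0.1614]
orientation: [180.0, -0.0, -156.0]
force: [-0.2, -0.2, 0.1]
opening: 0.0224
gripper_force: 30.0
```

Request:
{"api": "apply_moves", "payload": {"deltas": [{"fingers":15,"delta_pos":[0,0,5],"angular":[0,0,0]},{"fingers":15,"delta_pos":[0,0,11],"angular":[0,0,0]},{"fingers":15,"delta_pos":[0,0,17],"angular":[0,0,0]},{"fingers":15,"delta_pos":[0,0,23],"angular":[0,0,0]},{"fingers":15,"delta_pos":[0,0,29],"angular":[0,0,0]},{"fingers":15,"delta_pos":[0,0,35],"angular":[0,0,0]},{"fingers":15,"delta_pos":[0,0,41],"angular":[0,0,0]},{"fingers":15,"delta_pos":[0,0,46],"angular":[0,0,0]},{"fingers":15,"delta_pos":[0,0,51],"angular":[0,0,0]},{"fingers":15,"delta_pos":[0,0,51],"angular":[0,0,0]}]}}

```text
clock: 17.25
tool_pos: [0.5478, 0.006, 0.1101]
orientation: [180.0, -0.1, -156.0]
force: [1.1, 0.1, -0.5]
opening: 0.022
gripper_force: 30.0
```

Request:
{"api": "apply_moves", "payload": {"deltas": [{"fingers":15,"delta_pos":[0,0,1],"angular":[0,0,0]},{"fingers":15,"delta_pos":[0,0,2],"angular":[0,0,0]},{"fingers":15,"delta_pos":[0,0,3],"angular":[0,0,0]},{"fingers":15,"delta_pos":[0,0,3.8],"angular":[0,0,0]},{"fingers":15,"delta_pos":[0,0,4.3],"angular":[0,0,0]},{"fingers":15,"delta_pos":[0,0,4.3],"angular":[0,0,0]},{"fingers":15,"delta_pos":[0,0,4.3],"angular":[0,0,0]}]}}

```text
clock: 17.95
tool_pos: [0.5482, 0.0062, 0.1067]
orientation: [-180.0, 0.0, -156.0]
force: [-0.0, 0.1, -0.5]
opening: 0.022
gripper_force: 30.0
```

Request:
{"api": "apply_moves", "payload": {"deltas": [{"fingers":15,"delta_pos":[0,0,0.5],"angular":[0,0,0]},{"fingers":15,"delta_pos":[0,0,1],"angular":[0,0,0]},{"fingers":15,"delta_pos":[0,0,1.4],"angular":[0,0,0]},{"fingers":15,"delta_pos":[0,0,1.4],"angular":[0,0,0]},{"fingers":15,"delta_pos":[0,0,1.4],"angular":[0,0,0]}]}}

```text
clock: 18.45
tool_pos: [0.5483, 0.0062, 0.106]
orientation: [-180.0, 0.0, -156.0]
force: [-2.6, 1.0, 6.1]
opening: 0.0223
gripper_force: 30.0
```

The collar is on the cap (about 6 N). Hold briefly, release and lift clear.

Request:
{"api": "apply_moves", "payload": {"deltas": [{"fingers":15,"delta_pos":[0,0,0],"angular":[0,0,0]},{"fingers":15,"delta_pos":[0,0,0],"angular":[0,0,0]},{"fingers":60,"delta_pos":[0,0,0],"angular":[0,0,0]},{"fingers":60,"delta_pos":[0,0,0],"angular":[0,0,0]},{"fingers":60,"delta_pos":[0,0,0],"angular":[0,0,0]},{"fingers":60,"delta_pos":[0,0,0],"angular":[0,0,0]},{"fingers":60,"delta_pos":[0,0,-25],"angular":[0,0,0]},{"fingers":60,"delta_pos":[0,0,-70],"angular":[0,0,0]},{"fingers":60,"delta_pos":[0,0,-120],"angular":[0,0,0]},{"fingers":60,"delta_pos":[0,0,-150],"angular":[0,0,0]}]}}

```text
clock: 19.45
tool_pos: [0.5493, 0.0061, 0.2592]
orientation: [-179.9, 0.2, -156.0]
force: [0.1, -0.2, -0.3]
opening: 0.0597
gripper_force: 0.0
```

Request:
{"api": "apply_moves", "payload": {"deltas": [{"fingers":60,"delta_pos":[0,0,0],"angular":[0,0,0]},{"fingers":60,"delta_pos":[0,0,0],"angular":[0,0,0]},{"fingers":60,"delta_pos":[0,0,0],"angular":[0,0,0]}]}}

```text
clock: 19.75
tool_pos: [0.5475, 0.0061, 0.2541]
orientation: [180.0, -0.1, -156.0]
force: [-0.2, 0.2, 0.4]
opening: 0.0597
gripper_force: 0.0
```

```bash
python3 - <<'E'
from h import *
im=save('wrist','w9.png'); H,S,V=cv2.split(cv2.cvtColor(im,cv2.COLOR_RGB2HSV))
m=((S>140)&(H>3)&(H<18)&(V>60)).astype(np.uint8)*255; m[240:]=0
m=cv2.morphologyEx(m,cv2.MORPH_CLOSE,np.ones((15,15)))
for c in cv2.findContours(m,0,2)[0]:
    if cv2.contourArea(c)>150: print(cv2.minAreaRect(c))
print(w2px('wrist',[.5482,.0066,.144]),w2px('wrist',[.5482,.0066,.099]), ctrl.get_obs()['tool_pos'])
a=ctrl.snapshot('scene')[120:320,100:400]; b=ctrl.snapshot('side')[120:320,220:420]
k=np.hstack([cv2.resize(a,None,fx=1.5,fy=1.5),cv2.resize(b,None,fx=1.5,fy=1.5)]); cv2.imwrite('pics/fin.png',k[:,:,::-1])
E
```

```text
((332.68963623046875, 205.27586364746094), (29.711254119873047, 28.597082138061523), 21.801410675048828)
((282.0, 202.0), (34.0, 26.0), 90.0)
(np.float64(281.9513330928473), np.float64(209.0698280010278)) (np.float64(281.90322611639783), np.float64(196.68844508651537)) [0.54751832 0.00602271 0.25388387]
```

View pics/fin.png

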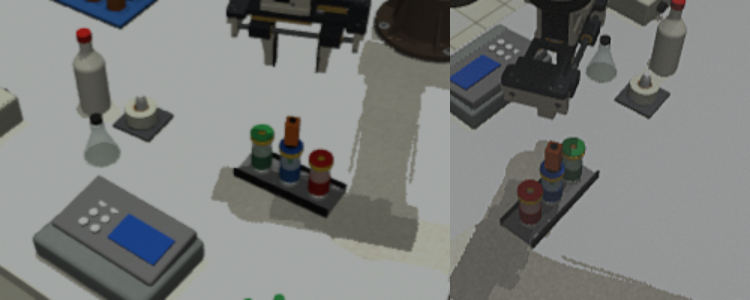

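The final view shows the probe upright in the blue vial at (291,145), the roll on its holder at (142,112), and the hand clear. Handing in.

```bash
python3 -c "
from plant import ctrl
print(ctrl.close_job())"
```

```text
the job is handed in; nothing more can be done
None
```

The job is handed in at about 20 s of the 72 s limit: the roll is seated on the spindle and the probe stands in the blue vial, both released with the hand clear; the hand-in returned no verdict.

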